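# Open a drying canister for refilling

## Robot

A 6-joint arm with a two-finger parallel gripper is mounted at the origin on the work surface. World frame = base frame: x ahead of the robot, y to its left, z up, the work surface at z = 0. Lengths are in mm, angles in degrees, forces in N, time in s.
With the tool pointing down it reaches from about 350 to 850 mm from the base axis. Payload 8.1 kg.
Tool frame: the origin (TCP) lies between the finger pads; the fingertips stand 22 mm ahead of it and the grasp point (between the pads) lies 3 mm ahead of it (r.nose_length is the z of the fingertips in the tool frame, in mm); z points along the fingers, x is the direction in which the jaws open and shut, and the axes are right-handed (so a half turn about z gives the same grasp; the last joint's range is limited). The gripper opens to 85 mm and grips with 20 to 120 N. Pads are 22 mm wide; open, the fingers measure 114 mm over their backs; the gripper's body (76 mm by 85 mm) begins 54 mm behind the grasp point. The pads swing forward as they close: fully open they stand 13 mm farther back than shut.
Start: joints at [-79.32, 7.471, 85.268, -0, 87.261, -4.893], TCP at [161.1, -577.973, 253.292] pointing down, gripper open.
Joint ranges: [-169.43, 169.43], [-51.17, 129.36], [1.28, 143.12], [-76.62, 256.62], [0, 156.53], [-152.29, 152.29]. Speed limits (degrees/s): [136.94, 136.94, 159.86, 180, 180, 180].

## Interface

Orientations are given as [roll, pitch, yaw] about the fixed x, y, z axes, in that order (R = Rz(yaw) Ry(pitch) Rx(roll)).
In Python, from bench import r gives the robot as it stands.
- The arm moves only by the shell command python3 -m jog 'ROWS' [FORCE]. ROWS is JSON, a list of rows, each a list of 5 numbers: the shift along the tool's x, y, z in m, then the turn about the tool's z in degrees, then the opening in per cent of the stroke, from 0 (shut) to 100 (fully open). A call has 1 to 8 rows; each row is the pose to reach, as a shift and turn from the pose measured when the call began, along the tool's axes at that moment; what a row does not reach only later rows make up. A row lasts 1/10 s, in which the tool goes at most 50 mm and 8.59 degrees, less where a joint would pass 70% of its speed; a pose out of reach is approached as far as the arm can. A call with a gripper value outside its range is refused whole. The fingers move at their own pace and stop on an object; FORCE is the grip in N (left out, the last holds). Time passes only in rows, so rows that repeat a pose let the fingers close. It gives the time, the measured TCP pose, the force and the opening at its end, in the units of the state.
- r.sense(): the state, without advancing time (a new reading comes with each control period).
- r.snapshot(name): name is "side" or "top"; returns a dict with "image" (384x512x3 uint8, red, green, blue), "K" (3x3 intrinsics, pixels), "distortion" ([k1, k2, p1, p2, k3] as OpenCV has them; the pictures are not rectified), "T" (4x4, takes a point from camera to world coordinates). Camera axes: x right, y down, z forward; pixel columns grow to the right and rows downward; lengths in mm; the calibration is good to about 2 mm. A picture is of the moment at which its call begins. There is no depth.
- r.hand_in(): hands the job in, once; it reports no verdict.
Trained networks look in a picture, given as the dict that the camera call returned (one of the last four; its "shot" number tells which), for a name from the list of things; names that differ only in an ending like _2 or _b are one class to them, and where a whole thing is asked for, a point or a joint stands for the part that bears it (a point fixed in the world has none). Each returns a list of dicts, best first, with "conf" (0 to 1); they miss things now and then, are a little off and sometimes report something else, mostly with a low value. They report only what shows in the picture. A call takes as long as a camera call. They do not tell look-alikes from the thing itself.
- r.search_frame(picture, label): "bbox" ([left, top, right, bottom] in pixels, round what is visible of it).
- r.pinpoint(picture, label): "uv" ([column, row] in pixels: a listed point, or the origin of a listed thing).
The state is a dict: "time": time; "joint_pos": joint angles; "qd": joint speeds; "joint_efforts": joint torques, N m; "tool_pos": TCP position; "tcp_rot": TCP orientation; "ft_force": force on the tool from outside, world axes, zero at the start; "wrist_torque": the same for the moment, N m; "finger_gap": finger opening in mm.
Only numpy, scipy, OpenCV 4.12 (cv2) and the standard library are available. Lean on these libraries where they do the work, as an engineer would, in place of code of your own. Each camera call takes 0.05 s, during which the arm holds its last target. There are 200 camera calls.

## Task

The leaning drying canister has to be opened for a refill: swing its yellow guard up and over until it stays open on its own, then unscrew the black cap until the thread lets go, lift it clear, and set it down gently, rim down, inside the empty white tray. Do not let the cap drop, and leave the other loose things on the bench where they stand.

Things in the scene. Friction and masses are not known exactly. Their poses are not given: they have to be found in the camera images.
- stand: Grey stand holding the canister, fixed to the bench: aluminium base 240 x 170 x 12 mm, reaching 100 mm to the front (-x) and 140 mm to the back (+x) of its origin, which lies on the bench. x and y level, z up.
- canister: White cylinder with blue and steel bands, 96 mm across, 100 mm long, fixed in the stand, leaning 22 degrees from vertical towards its front, roughly towards the robot. Origin: centre of its flat top, the shoulder, 130 mm above the bench. z: up along the leaning axis; y: level, parallel to the guard's hinge; x: to the back and up. It carries a threaded neck.
- neck_top (a point): Centre of the top end of the canister's threaded neck, 27 mm above the shoulder along the canister's z; the neck measures 39 mm over its thread. The thread is right-handed, rises 10 mm a turn and lets go of the cap after 1.3 to 1.5 turns from closed (turning further does no harm); the loose cap must then be lifted a further 14 mm or more along the canister's z to clear the neck.
- cap: Black ribbed screw cap, 54 mm in diameter, 64 mm long, about 0.12 kg, orange mark on its flat top. Origin: centre of its open rim, its lower end; z along its axis to the closed top. At the start it is screwed home: its frame coincides with the canister's. It unscrews anticlockwise seen from its top (positive about z), easily, climbing 10 mm a turn, and keeps its place on the thread when left.
- cap_grip (a point): Point on the cap's axis 49 mm above its rim, in the middle of its solid upper part (34 to 64 mm above the rim), where it is best gripped, squarely across its axis, from any side.
- guard (a joint): Hinge angle of the yellow guard, rad: 0 closed over the cap, 2.0 fully open against its stop at the back. It falls shut below about 1.1 and falls open beyond that. Light: about 1 N at its bar. Open, it stands clear behind the cap; closed, its clear panel lies 14 mm above the cap's top.
- guard_bar (a point): Middle of the guard's front bar, moving with it: a round yellow bar 12 mm thick, 100 mm long, parallel to the hinge, the part to grip or push. It is free for 40 mm to each side of its middle; between it and the panel's edge behind it is a gap of 36 mm.
- guard_hinge (a point): Middle of the guard's hinge line, behind the shoulder (62 mm along the canister's x, 5 mm along its z); fixed. The bar runs about it on a circle of 150 mm radius in the upright plane square to the canister's y: closed, it lies on the front side, 8 degrees above the level of the hinge, and from there goes up and over to the back.
- tray: Empty white tray, 160 x 160 mm outside, 20 mm high, walls and floor 4 to 5 mm thick, fixed, on one side of the canister. (A steel tray of the same size with instruments in it lies on the other side.) Origin: centre of its underside on the bench; z up, x and y parallel to its sides.
- amber_bottle: Bystander: amber bottle, 60 mm across, 130 mm tall; origin: centre of its underside.
- jar: Bystander: clear jar with blue lid, 70 mm across, 85 mm tall; origin: centre of its underside.
- beaker: Bystander: clear beaker, 70 mm across, 85 mm tall; origin: centre of its underside.
- screwdriver: Bystander: screwdriver with yellow handle, 180 mm long, lying in front of the canister; origin on its underside.
- pen_box: Bystander: brown carton, 130 x 50 x 30 mm; origin: centre of its underside.
Mind the look-alikes: they are no part of the job. What is shaped like the cap but green or purple is not meant.

How it is judged (in metres and radians):
On the way, in this order (a step that is already met when the one before it is completed fails the run):
1. the guard stays open on its own, untouched (value of joint guard above 1.75 rad and velocity of joint guard below 0.2 rad/s and distance between the grasp point and guard_bar above 0.05 m), for 0.3 s.
2. the cap is off the thread, clear of the neck (z of cap in the frame of canister above 0.04 m), for 0.1 s.
At the end, for the whole second after the job is handed in: The cap stands rim down on the floor of the white tray (upright within 0.1 rad, its centre within 50 mm of the tray's centre along both sides), at rest and released, and the guard is still open beyond 1.75 rad (x of cap in the frame of tray between -0.05 and 0.05 m and y of cap in the frame of tray between -0.05 and 0.05 m and z of cap in the frame of tray below 0.009 m and angle between cap's own z axis and vertical below 0.1 rad and linear speed of cap below 0.02 m/s and value of joint guard above 1.75 rad and contact force between the fingers and cap below 0.05 N); the robot touches nothing.
It fails at once if the cap is let fall (moves faster than 0.5 m/s while not held) (linear speed of cap above 0.5 m/s and contact force between the fingers and cap below 0.05 N).
It fails at once if a loose bystander is moved by more than 30 mm, or a standing one tipped over (distance of any of amber_bottle, jar, beaker, screwdriver, pen_box from where it was at the start of the episode above 0.03 m or angle between any of amber_bottle, jar, beaker, pen_box's own z axis and vertical above 0.5 rad).
It also fails if it takes over 72 s, if anything falls off the work surface, if the arm or the gripper's body presses on something with over 40 N, if the wrist force passes 120 N, or if a joint passes its speed limit or range.

## Working session

There is one attempt and no reset: what is moved stays moved. The work goes in short steps, Python scripts to look and compute and a shell command to move; the robot and the scene stay as the last step left them, time stands still between calls to the robot, and variables do not carry over. Pictures are saved under pics/ and viewed, about 8 in all and at most 12, crops included, and the job is handed in when it is done.

```bash
ls; mkdir -p pics; cat > h.py <<'E'
import numpy as np, cv2, json
from bench import r
def ray(s,uv):
    p=cv2.undistortPoints(np.array([[uv]],float),np.array(s["K"]),np.array(s["distortion"]))[0,0]
    T=np.array(s["T"]); return T[:3,3], T[:3,:3]@np.r_[p,1]/np.linalg.norm(np.r_[p,1])
def tri(a,ua,b,ub):
    o,d=ray(a,ua);p,e=ray(b,ub)
    t=np.linalg.lstsq(np.c_[d,-e],p-o,rcond=None)[0]
    x,y=o+t[0]*d,p+t[1]*e
    return (x+y)/2,np.linalg.norm(x-y)
def onz(s,uv,z):
    o,d=ray(s,uv); return o+d*(z-o[2])/d[2]
def proj(s,P):
    T=np.linalg.inv(np.array(s["T"])); 
    return cv2.projectPoints(np.array(P,float).reshape(-1,1,3),cv2.Rodrigues(T[:3,:3])[0],T[:3,3],np.array(s["K"]),np.array(s["distortion"]))[0][:,0]
def save(s,n,box=None,k=1):
    im=s["image"][:,:,::-1]
    if box: im=im[box[1]:box[3],box[0]:box[2]]
    cv2.imwrite("pics/"+n,cv2.resize(im,None,fx=k,fy=k,interpolation=cv2.INTER_CUBIC))
E
python3 - <<'E'
from h import *
S=r.snapshot("side");T=r.snapshot("top")
im=np.vstack([S["image"],T["image"]])[:,:,::-1]
cv2.imwrite("pics/a.png",cv2.resize(S["image"][:,:,::-1],None,fx=1.5,fy=1.5));cv2.imwrite("pics/b.png",cv2.resize(T["image"][:,:,::-1],None,fx=1.5,fy=1.5))
for n in ["stand","canister","neck_top","cap","cap_grip","guard_bar","guard_hinge","tray","screwdriver","jar","beaker","amber_bottle","pen_box"]:
    for s,k in((S,"S"),(T,"T")):
        print(n,k,[(np.round(d["uv"]).tolist(),round(d["conf"],2)) for d in r.pinpoint(s,n)][:3])
for s in(S,T): print(np.round(np.array(s["T"])[:3],2).tolist())
st=r.sense();print({k:np.round(v,3).tolist() for k,v in st.items()})
E
```

```text
pics
stand S []
stand T [([250.0, 173.0], 0.75)]
canister S [([217.0, 184.0], 0.83)]
canister T []
neck_top S [([223.0, 173.0], 0.75)]
neck_top T []
cap S [([216.0, 181.0], 0.78), ([301.0, 207.0], 0.6), ([284.0, 261.0], 0.58)]
cap T [([297.0, 226.0], 0.94), ([219.0, 239.0], 0.58)]
cap_grip S [([266.0, 260.0], 0.88), ([322.0, 243.0], 0.65), ([300.0, 213.0], 0.58)]
cap_grip T [([213.0, 224.0], 0.63), ([279.0, 230.0], 0.58), ([188.0, 149.0], 0.3)]
guard_bar S [([248.0, 172.0], 0.74), ([220.0, 169.0], 0.19)]
guard_bar T [([247.0, 185.0], 0.83)]
guard_hinge S [([203.0, 166.0], 0.68)]
guard_hinge T [([246.0, 132.0], 0.94)]
tray S [([311.0, 185.0], 0.85)]
tray T [([358.0, 213.0], 0.66)]
screwdriver S [([163.0, 252.0], 0.73), ([320.0, 243.0], 0.68), ([200.0, 164.0], 0.2)]
screwdriver T [([264.0, 255.0], 0.61)]
jar S [([247.0, 184.0], 0.63)]
jar T [([324.0, 151.0], 0.66)]
beaker S [([129.0, 285.0], 0.63)]
beaker T [([151.0, 146.0], 0.78)]
amber_bottle S [([162.0, 254.0], 0.96)]
amber_bottle T [([186.0, 150.0], 0.78)]
pen_box S [([255.0, 173.0], 0.7)]
pen_box T [([352.0, 146.0], 0.71)]
[[-0.88, -0.25, 0.4, 167.35], [-0.47, 0.42, -0.77, 744.93], [0.03, -0.87, -0.49, 595.72]]
[[0.02, -1.0, 0.08, 485.83], [-1.0, -0.03, -0.02, 12.4], [0.03, -0.08, -1.0, 1103.18]]
{'time': 1.4, 'joint_pos': [-79.323, 7.473, 85.267, 0.001, 87.261, -4.895], 'qd': [-0.054, 0.115, -0.013, -0.143, 0.026, -0.051], 'joint_efforts': [0.0, -56.931, -50.085, -0.0, 0.001, 0.0], 'tool_pos': [161.079, -577.99, 253.286], 'tcp_rot': [-179.999, 0.0, -74.428], 'ft_force': [-0.016, -0.051, 0.966], 'wrist_torque': [0.024, -0.065, -0.031], 'finger_gap': 85.54}
```

View pics/a.png

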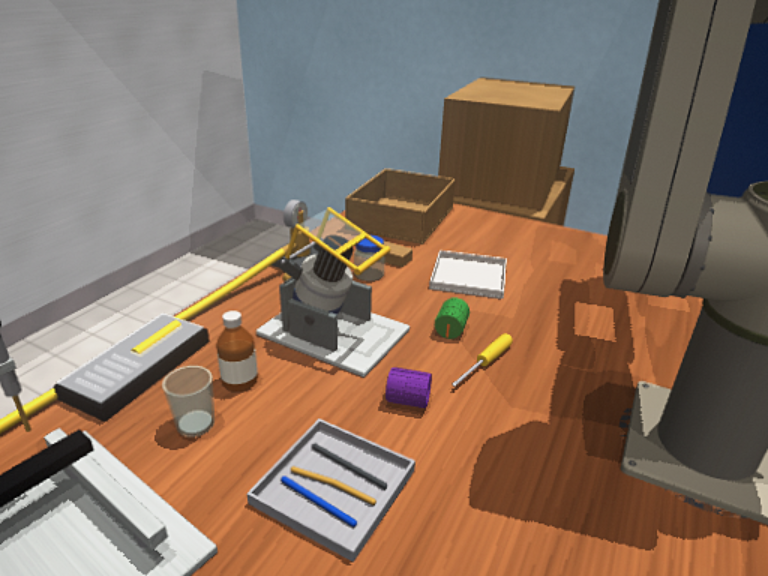

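View pics/b.png

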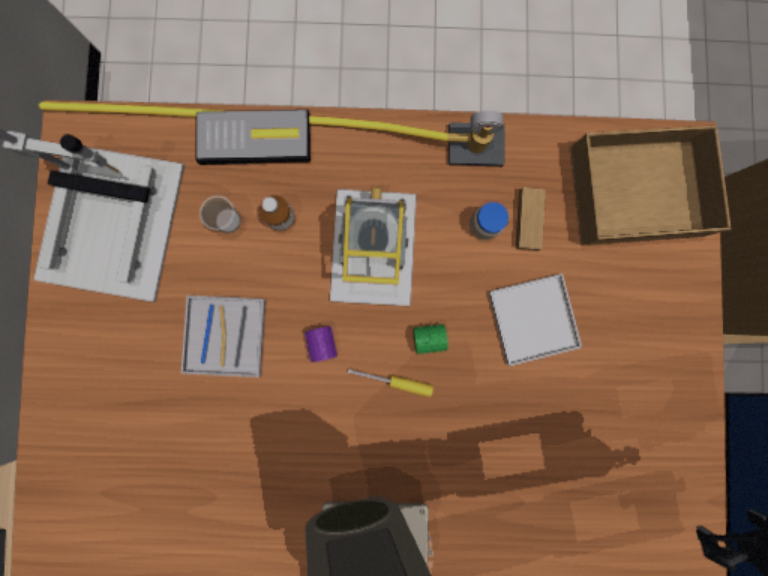

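The side view shows the canister at about (215,190) with the yellow guard over the black cap. The white tray is at (312,183) and the steel tray at (222,325). In the top view the canister is at (249,158), the tray at (357,213), and the jar and pen_box are beyond them.

Candidates for the cap, in the top view: black at (249,157) on the canister with an orange mark, purple at (214,229) and green at (287,226), both lying on the bench. I choose the black one and will check it in a crop.

```bash
python3 - <<'E'
from h import *
S=r.snapshot("side");T=r.snapshot("top")
save(T,"c0.png",(200,115,300,215),5);save(S,"c1.png",(165,125,285,255),4)
a=cv2.imread("pics/c0.png");b=cv2.imread("pics/c1.png")
h=500;b=cv2.resize(b,(int(b.shape[1]*0.5),int(b.shape[0]*0.5))) if 0 else b
c=np.zeros((520,980,3),np.uint8);c[:500,:500]=a;c[:520,500:980]=b
cv2.imwrite("pics/c.png",cv2.resize(c,(784,416)))
for n in["guard_bar","guard_hinge"]:
    u=r.pinpoint(S,n)[0]["uv"];v=r.pinpoint(T,n)[0]["uv"];print(n,*map(lambda x:np.round(x,1),tri(S,u,T,v)))
# base corners / tray corners in top, full-res px
for n,z,c in[("base",12,[(337,190),(415,194),(410,304),(331,303)]),("tray",20,[(491,292),(560,277),(580,348),(510,363)])]:
    P=np.array([onz(T,(u/1.5,v/1.5),z) for u,v in c]);print(n,P.round().tolist(),P.mean(0).round(1))
# yellow blob bar in top: 
im=T["image"].astype(int);m=(im[...,0]>150)&(im[...,1]>120)&(im[...,2]<90)
ys,xs=np.nonzero(m[180:194,215:280]);print("bar px",xs.min()+215,xs.max()+215,ys.min()+180,ys.max()+180)
# white tray blob
w=(im.min(2)>165).astype(np.uint8);w[:180]=0;w[:,:315]=0;w[:,400:]=0
c=max(cv2.findContours(w,0,2)[0],key=cv2.contourArea);R=cv2.minAreaRect(c);print("tray rect",R,onz(T,R[0],5).round(1),onz(T,R[0],20).round(1))
E
```

```text
guard_bar [555.9  17.9 188.4] 0.4
guard_hinge [705.1  17.4 153.9] 5.7
base [[758.0, 96.0, 12.0], [754.0, -71.0, 12.0], [519.0, -64.0, 12.0], [517.0, 101.0, 12.0]] [637.   15.6  12. ]
tray [[548.0, -234.0, 20.0], [583.0, -381.0, 20.0], [435.0, -423.0, 20.0], [401.0, -275.0, 20.0]] [ 491.7 -328.1   20. ]
bar px 228 265 180 188
tray rect ((354.8624267578125, 212.1634979248047), (47.98611831665039, 45.50236511230469), 75.61860656738281) [ 495.  -326.1    5. ] [ 494.9 -321.5   20. ]
```

View pics/c.png

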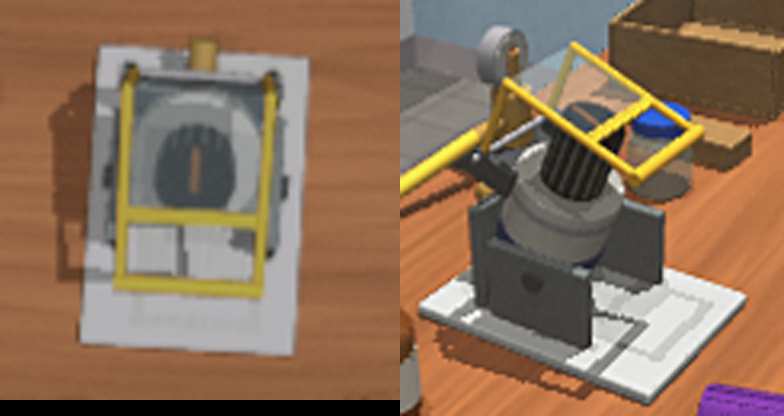

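```bash
python3 - <<'E'
from h import *
S=r.snapshot("side");T=r.snapshot("top")
print("bar S/T",tri(S,(248.6,173.6),T,(247.1,187.2)))
print("bar ends z178.7",[onz(T,u,178.7).round(1) for u in[(228.8,185.8),(247.1,187.2),(265.5,188.5)]])
print("ends tri",tri(S,(238.4,180.6),T,(228.8,185.8)),tri(S,(258.75,166.6),T,(265.5,188.5)))
# tray: subpixel by floor rectangles; edges seen
im=T["image"].astype(int)
w=((im.min(2)>120)&(im.max(2)-im.min(2)<30)).astype(np.uint8)
for b,z,n in(((315,175,395,250),20,"tray"),((212,120,285,208),12,"base")):
    q=np.zeros_like(w);q[b[1]:b[3],b[0]:b[2]]=w[b[1]:b[3],b[0]:b[2]]
    if n=="base":q=cv2.morphologyEx(q,cv2.MORPH_CLOSE,np.ones((25,25)))
    c=max(cv2.findContours(q,0,2)[0],key=cv2.contourArea);B=cv2.boxPoints(cv2.minAreaRect(c))
    P=np.array([onz(T,u,z) for u in B]);print(n,P.round(1).tolist(),P.mean(0).round(1),np.linalg.norm(np.diff(P,axis=0),axis=1).round())
print("cap mark",onz(T,(200+195/4,115+168/4),189.3), "cap top mark ends", onz(T,(200+195/4,115+146/4),189.3),onz(T,(200+195/4,115+192/4),189.3))
print(tri(S,(165+207/3.2,125+127/3.2),T,(200+195/4,115+168/4)))
E
```

```text
bar S/T (array([555.84178508,  19.41013233, 176.17453631]), np.float64(4.729381536295584))
bar ends z178.7 [array([556. ,  67.3, 178.7]), array([553.5,  18.3, 178.7]), array([551.3, -30.9, 178.7])]
ends tri (array([557.76505727,  68.18392966, 177.95173175]), np.float64(3.7223689118527385)) (array([553.2385875 , -30.24173274, 175.92004217]), np.float64(3.8833736012092492))
tray [[550.9, -230.3, 20.0], [594.6, -385.2, 20.0], [437.3, -426.3, 20.0], [395.4, -272.5, 20.0]] [ 494.6 -328.6   20. ] [161. 163. 159.]
base [[521.8, 104.7, 12.0], [761.0, 98.8, 12.0], [756.1, -72.0, 12.0], [516.3, -63.0, 12.0]] [638.8  17.2  12. ] [239. 171. 240.]
cap mark [633.42787894  15.96652115 189.3       ] cap top mark ends [648.22946784  16.34356877 189.3       ] [617.3276489   15.55684103 189.3       ]
(array([627.69258634,  12.45441286, 181.92615482]), np.float64(15.396187603882545))
```

```bash
cat > g.py <<'E'
import sys
from h import *
# target TCP x y z yaw in mm/deg -> tool-frame shift m, turn deg
t=[float(a) for a in sys.argv[1:5]];s=r.sense();p=s["tool_pos"];w=s["tcp_rot"][2];c,q=np.cos(np.radians(w)),np.sin(np.radians(w))
d=np.array(t[:3])-p
print("t%.2f"%s["time"],"pos",np.round(p,1),"rot",np.round(s["tcp_rot"],2),"J",np.round(s["joint_pos"]),"F",np.round(s["ft_force"],1),"gap",round(s["finger_gap"],1))
print("shift",np.round([(d[0]*c+d[1]*q)/1e3,(d[0]*q-d[1]*c)/1e3,-d[2]/1e3],4),"turn",round(-((t[3]-w+180)%360-180),1))
E
python3 -m jog '[[-0.469,-0.539,-0.02,-72.4,100],[-0.469,-0.539,-0.02,-72.4,100],[-0.469,-0.539,-0.02,-72.4,100],[-0.469,-0.539,-0.02,-72.4,100],[-0.469,-0.539,-0.02,-72.4,100],[-0.469,-0.539,-0.02,-72.4,100],[-0.469,-0.539,-0.02,-72.4,100],[-0.469,-0.539,-0.02,-72.4,100]]'
python3 g.py 554.5 18.5 260 -2
```

```text
time: 2.6
tool_pos: [382.0, -242.4, 264.9]
tcp_rot: [180.0, -0.1, -5.3]
ft_force: [1.6, -0.7, -0.1]
finger_gap: 85.4
t2.60 pos [ 382.  -242.4  264.9] rot [ 1.7997e+02 -6.0000e-02 -5.3400e+00] J [-39. -16. 107.   0.  90. -34.] F [ 1.6 -0.7 -0.1] gap 85.4
shift [ 0.1475 -0.2758  0.0049] turn -3.3
```

```bash
python3 -m jog '[[0.1475,-0.276,0.005,-3.3,40],[0.1475,-0.276,0.005,-3.3,40],[0.1475,-0.276,0.005,-3.3,40],[0.1475,-0.276,0.005,-3.3,40],[0.1475,-0.276,0.005,-3.3,40],[0.1475,-0.276,0.005,-3.3,40],[0.1475,-0.276,0.005,-3.3,40],[0.1475,-0.276,0.005,-3.3,40]]'
python3 g.py 554.5 18.5 182 -2
python3 - <<'E'
from h import *
S=r.snapshot("side");T=r.snapshot("top")
save(T,"d0.png",(200,115,300,215),4);save(S,"d1.png",(165,105,265,205),4)
cv2.imwrite("pics/d.png",np.hstack([cv2.imread("pics/d0.png"),cv2.imread("pics/d1.png")]))
E
```

```text
time: 3.4
tool_pos: [555.0, 20.7, 259.4]
tcp_rot: [180.0, -0.0, -1.8]
ft_force: [-0.7, 0.0, -0.5]
finger_gap: 34.1
t3.40 pos [555.   20.7 259.4] rot [ 1.7998e+02 -1.0000e-02 -1.8400e+00] J [-3.  0. 92. -0. 88. -1.] F [-0.7  0.  -0.5] gap 34.1
shift [-0.0004  0.0022  0.0774] turn 0.2
```

View pics/d.png

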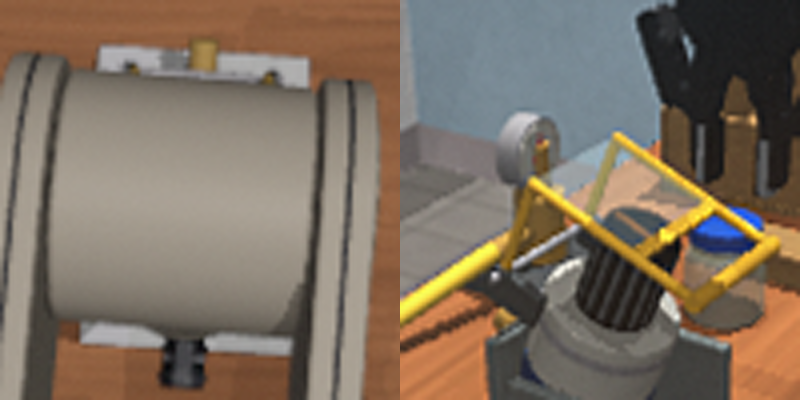

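```bash
python3 -m jog '[[0,0.002,0.04,0,40],[0,0.002,0.065,0,40],[0,0.002,0.077,0,40],[0,0.002,0.077,0,40],[0,0.002,0.077,0,0],[0,0.002,0.077,0,0],[0,0.002,0.077,0,0],[0,0.002,0.077,0,0]]' 30
python3 - <<'E'
from h import *
s=r.sense();H=np.array([s["tool_pos"][0]+148.5*np.cos(.035),0,157.9])
print(s["tool_pos"],s["finger_gap"],s["ft_force"])
for a in [0,.2,.4,.6,.8,1.0,1.2,1.4,1.6,1.8,1.9]:
    f=np.radians(8)+a;f0=np.radians(8);print(a,np.round([150*(np.cos(f0)-np.cos(f)),-150*(np.sin(f)-np.sin(f0))]))
E
```

```text
time: 4.3
tool_pos: [556.8, 15.4, 185.6]
tcp_rot: [179.9, -0.4, -2.0]
ft_force: [7.8, -2.2, -2.5]
finger_gap: 10.6
[556.83302029  15.40090898 185.63370893] 10.639043171789435 [ 7.77854421 -2.17581957 -2.45203733]
0 [ 0. -0.]
0.2 [  7. -29.]
0.4 [ 20. -56.]
0.6 [ 38. -80.]
0.8 [  60. -100.]
1.0 [  86. -115.]
1.2 [ 114. -125.]
1.4 [ 144. -129.]
1.6 [ 174. -127.]
1.8 [ 203. -119.]
1.9 [ 216. -113.]
```

```bash
python3 -m jog '[[0.003,0,-0.015,0,0],[0.007,0,-0.029,0,0],[0.013,0,-0.043,0,0],[0.020,0,-0.056,0,0],[0.038,0,-0.080,0,0],[0.060,0,-0.100,0,0],[0.086,0,-0.115,0,0],[0.114,0,-0.125,0,0]]'
python3 - <<'E'
from h import *
S=r.snapshot("side");save(S,"e.png",(165,75,315,225),4)
E
```

```text
time: 5.1
tool_pos: [671.1, 11.6, 316.0]
tcp_rot: [179.9, -0.6, -2.0]
ft_force: [-0.5, 0.4, -4.2]
finger_gap: 10.5
```

View pics/e.png

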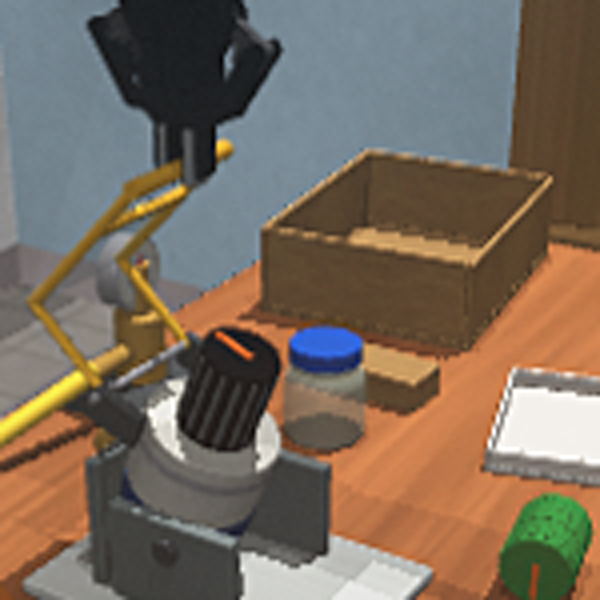

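```bash
python3 -m jog '[[0.030,0,-0.004,0,0],[0.060,0,-0.002,0,0],[0.075,0,0.002,0,0],[0.075,0,0.002,0,40],[0.075,0,0.002,0,40],[0.075,0,-0.03,0,40],[0.06,0,-0.07,0,40],[0.03,0,-0.08,0,40]]' 
python3 g.py 629 15.8 280 60
```

```text
time: 5.95
tool_pos: [703.9, 10.3, 404.3]
tcp_rot: [179.9, -1.4, -2.0]
ft_force: [0.4, -0.3, 1.9]
finger_gap: 33.8
t5.95 pos [703.9  10.3 404.3] rot [179.87  -1.39  -2.05] J [ -3.  23.  51.  -0. 104.  -1.] F [ 0.4 -0.3  1.9] gap 33.8
shift [-0.075  -0.0028  0.1243] turn -62.0
```

```bash
python3 -m jog '[[-0.10,-0.0,0.03,-8,100],[-0.15,0,0.06,-16,100],[-0.20,0,0.08,-24,100],[-0.25,0,0.1,-32,100],[-0.26,-0.05,0.1,-40,100],[-0.26,-0.12,0.1,-48,100],[-0.26,-0.15,0.1,-52,100],[-0.26,-0.2,0.1,-52,100]]' 
python3 g.py 629 15.8 280 50
python3 - <<'E'
from h import *
S=r.snapshot("side");T=r.snapshot("top")
save(T,"f0.png",(200,85,300,185),4);save(S,"f1.png",(165,115,265,215),4)
cv2.imwrite("pics/f.png",np.hstack([cv2.imread("pics/f0.png"),cv2.imread("pics/f1.png")]))
sh=np.array([647.4,15.2,130.]);ax=np.array([-np.sin(np.radians(22)),np.sin(np.radians(22))*.035,np.cos(np.radians(22))])
ex=np.array([np.cos(np.radians(22)),-.033,np.sin(np.radians(22))]);ey=np.array([.035,1,0])
for s,n,o in((T,"T",(200,85)),(S,"S",(165,115))):
    print(n,"pred top c,±x,±y px in crop",((proj(s,[sh+64*ax,sh+64*ax+27*ex,sh+64*ax-27*ex,sh+64*ax+27*ey,sh+64*ax-27*ey])-o)*4+(0 if n=="T" else np.array([400,0]))).round().tolist())
    for l in("cap_grip","cap","guard_bar","guard_hinge","neck_top"):print(n,l,[(np.round(d["uv"],1).tolist(),round(d["conf"],2)) for d in r.pinpoint(s,l)][:3])
E
```

```text
time: 6.75
tool_pos: [453.5, 191.0, 300.5]
tcp_rot: [178.7, -0.9, 50.1]
ft_force: [1.7, 0.2, -0.4]
finger_gap: 85.4
t6.75 pos [453.5 191.  300.5] rot [178.69  -0.94  50.05] J [ 17. -12.  99.  -1.  91. -33.] F [ 1.7  0.2 -0.4] gap 85.4
shift [-0.0216  0.2471  0.0205] turn 0.1
T pred top c,±x,±y px in crop [[195.0, 303.0], [197.0, 263.0], [192.0, 342.0], [154.0, 300.0], [235.0, 305.0]]
T cap_grip [([278.5, 227.5], 0.95), ([213.4, 225.0], 0.91), ([251.5, 159.9], 0.62)]
T cap [([249.8, 157.6], 0.76), ([218.7, 239.0], 0.74), ([295.3, 228.2], 0.64)]
T guard_bar [([253.9, 87.2], 0.8), ([246.8, 158.4], 0.72), ([321.4, 154.3], 0.37)]
T guard_hinge [([246.8, 136.0], 0.83)]
T neck_top [([248.3, 158.6], 0.74)]
S pred top c,±x,±y px in crop [[650.0, 190.0], [618.0, 167.0], [682.0, 213.0], [626.0, 205.0], [672.0, 175.0]]
S cap_grip [([220.9, 167.4], 0.82), ([300.8, 211.2], 0.56)]
S cap [([217.4, 177.6], 0.94), ([305.7, 206.7], 0.77), ([285.9, 260.4], 0.69)]
S guard_bar [([176.3, 114.6], 0.8), ([218.4, 179.8], 0.38)]
S guard_hinge [([202.3, 163.4], 0.91), ([321.8, 238.6], 0.27)]
S neck_top [([221.5, 174.1], 0.75)]
```

View pics/f.png

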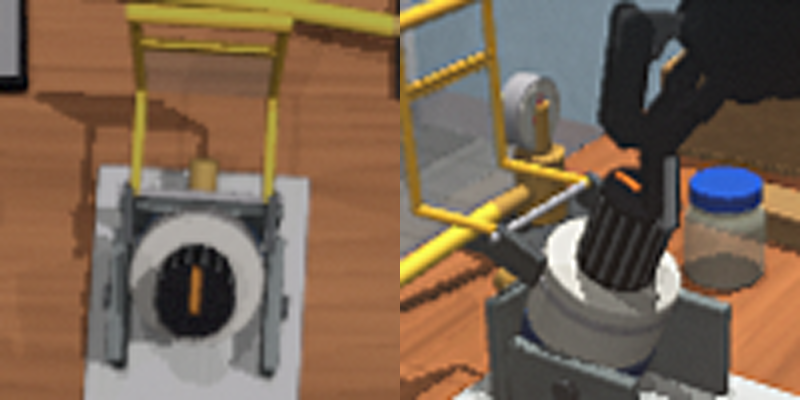

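```bash
python3 -m jog '[[-0.02,0.248,0.02,0,100],[-0.02,0.248,0.02,0,100],[-0.02,0.248,0.02,0,100],[-0.02,0.248,0.02,0,100],[-0.02,0.248,0.03,0,100],[-0.02,0.248,0.05,0,100],[-0.02,0.248,0.07,0,100],[-0.02,0.248,0.09,0,100]]' 
python3 g.py 631 16.5 174 50
python3 - <<'E'
from h import *
S=r.snapshot("side");T=r.snapshot("top")
u=[d["uv"] for d in r.pinpoint(S,"guard_bar")][0]
print(u, "pred open bar",proj(S,[[784,10,284]]),"1.75rad",proj(S,[[703+150*np.cos(np.pi-1.75-.14),10,158+150*np.sin(1.89)]]))
E
```

```text
time: 8.15
tool_pos: [634.4, 12.3, 212.1]
tcp_rot: [178.9, -0.7, 49.7]
ft_force: [0.7, 0.8, 0.1]
finger_gap: 85.6
t8.15 pos [634.4  12.3 212.1] rot [178.87  -0.73  49.74] J [ -3.  13.  84.  -0.  82. -53.] F [0.7 0.8 0.1] gap 85.6
shift [ 0.001  -0.0053  0.0381] turn -0.3
[176.4, 115.2] pred open bar [[177.03026647 116.11073082]] 1.75rad [[186.89910335 112.21479011]]
```

```bash
python3 -m jog '[[0.001,-0.005,0.02,0,100],[0.001,-0.005,0.038,0,100],[0.001,-0.005,0.038,0,100],[0.001,-0.005,0.038,0,0],[0.001,-0.005,0.038,0,0],[0.001,-0.005,0.038,0,0],[0.001,-0.005,0.038,0,0]]' 30
python3 g.py 631 16.5 174 50
python3 -m jog '[[0,0,0,-8,0],[0,0,0,-16,0],[0,0,0,-24,0],[0,0,0,-32,0],[0,0,0,-40,0],[0,0,-0.001,-48,0],[0,0,-0.001,-56,0],[0,0,-0.001,-64,0]]' 
python3 g.py 631 16.5 174 50
python3 - <<'E'
from h import *
S=r.snapshot("side");save(S,"k.png",(185,115,265,215),5)
E
```

```text
time: 9.0
tool_pos: [631.9, 17.0, 176.6]
tcp_rot: [178.8, -0.7, 49.8]
ft_force: [-2.5, 0.4, 5.5]
finger_gap: 58.0
t9.00 pos [631.9  17.  176.6] rot [178.85  -0.75  49.82] J [ -3.  14.  86.  -0.  79. -53.] F [-2.5  0.4  5.5] gap 58.0
shift [-0.0009 -0.0004  0.0026] turn -0.2
time: 9.8
tool_pos: [633.4, 14.7, 180.4]
tcp_rot: [178.7, 1.0, 114.0]
ft_force: [3.1, -5.7, -0.2]
finger_gap: 53.0
t9.80 pos [633.4  14.7 180.4] rot [178.69   1.   114.02] J [  -3.   14.   86.   -0.   79. -117.] F [ 3.1 -5.7 -0.2] gap 53.0
shift [ 0.0026 -0.0014  0.0064] turn 64.0
```

View pics/k.png

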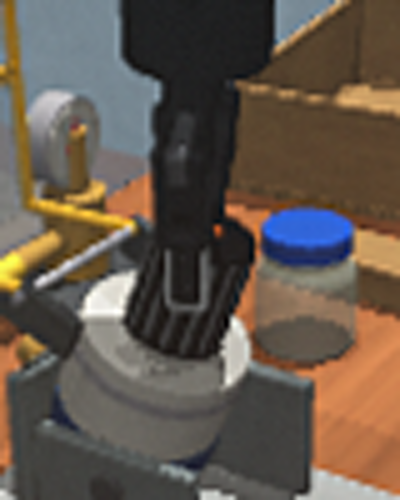

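```bash

python3 -m jog '[[0.001,-0.001,0.001,0,90],[0.002,-0.001,0.002,0,90],[0.002,-0.001,0.002,8,90],[0.002,-0.001,0.002,16,90],[0.002,-0.001,0.002,24,90],[0.002,-0.001,0.002,32,90],[0.002,-0.001,0.002,40,90],[0.002,-0.001,0.002,48,90]]' 30 >/dev/null
python3 -m jog '[[0,0,0,8,90],[0,0,0,16,90],[0,0,0,16,0],[0,0,0,16,0],[0,0,0,16,0],[0,0,0,8,0],[0,0,0,0,0],[0,0,0,-8,0]]'|grep -v ft
python3 -m jog '[[0,0,0,-8,0],[0,0,0,-16,0],[0,0,0,-24,0],[0,0,0,-32,0],[0,0,0,-40,0]]'; python3 g.py 629.7 16.5 178 50
python3 -m jog '[[0,0,0,0,90],[0,0,0,0,90],[0,0,0,8,90],[0,0,0,16,90],[0,0,0,24,90],[0,0,0,32,90],[0,0,0,40,90],[0,0,0,48,90]]' 30 >/dev/null
python3 g.py 629.7 16.5 178 50
python3 - <<'E'
from h import *
S=r.snapshot("side");save(S,"l.png",(185,115,265,215),5)
E
```

```text
time: 11.45
tool_pos: [632.8, 15.9, 180.1]
tcp_rot: [178.2, -0.1, 74.7]
finger_gap: 55.1
time: 11.95
tool_pos: [634.4, 14.9, 181.6]
tcp_rot: [178.4, 1.3, 115.0]
ft_force: [6.9, 0.1, -5.2]
finger_gap: 53.7
t11.95 pos [634.4  14.9 181.6] rot [178.37   1.32 115.05] J [  -3.   13.   86.   -0.   78. -118.] F [ 6.9  0.1 -5.2] gap 53.7
shift [ 0.0035 -0.0035  0.0036] turn 65.0
t12.75 pos [633.9  15.1 181. ] rot [178.    -0.33  66.59] J [ -3.  13.  86.  -0.  78. -70.] F [-0.6 -0.2 -0.6] gap 76.9
shift [-0.0004 -0.0044  0.003 ] turn 16.6
```

View pics/l.png

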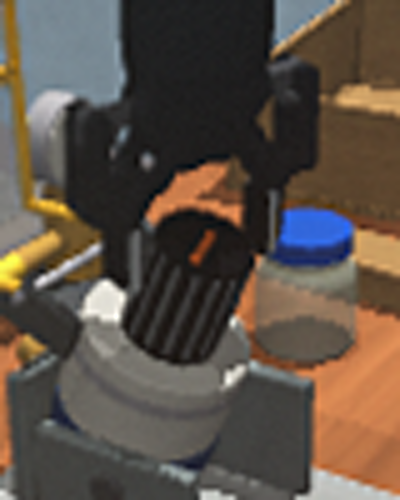

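```bash
cat > m.py <<'E'
from h import *
import sys
rise=float(sys.argv[1])if len(sys.argv)>1 else 0
a=np.radians(22);w=np.radians(-2)
Rc=np.array([[np.cos(w),-np.sin(w),0],[np.sin(w),np.cos(w),0],[0,0,1]])@np.array([[np.cos(a),0,-np.sin(a)],[0,1,0],[np.sin(a),0,np.cos(a)]])
sh=np.array([649,15.7,130.])
def mark(s,rise):
    c=sh+Rc[:,2]*(64+rise);px=proj(s,c)[0].astype(int)
    im=s["image"].astype(int);m=(im[...,0]>130)&(im[...,0]-im[...,2]>70)&(im[...,0]-im[...,1]>60)&(im.max(2)<256)
    q=np.zeros_like(m);q[px[1]-11:px[1]+12,px[0]-14:px[0]+14]=1
    ys,xs=np.nonzero(m&q);L=[]
    for u,v in zip(xs,ys):
        o,d=ray(s,(u,v));t=((c-o)@Rc[:,2])/(d@Rc[:,2]);L.append((Rc.T@(o+t*d-c))[:2])
    L=np.array(L);
    if len(L)<4:return len(L)
    k=np.linalg.svd(L-L.mean(0))[2][0];return len(L),L.mean(0).round(1),"angle mod 180",round(np.degrees(np.arctan2(k[1],k[0]))%180,1),L.min(0).round(),L.max(0).round()
if __name__=="__main__":
    S=r.snapshot("side");print(mark(S,rise))
E
python3 m.py 3.5
```

```text
(93, array([ 20.9, -12.4]), 'angle mod 180', np.float64(141.4), array([-37., -43.]), array([41., 25.]))
```

```bash
sed -i 's/    L=np.array(L);/    L=np.array(L);L=L[np.hypot(*L.T)<22]/' m.py; python3 m.py 3.5
python3 - <<'E'
from m import *
import cv2
c=sh+Rc[:,2]*67.5;S=r.snapshot("side")
for uv in [(227,161),(224,167.4)]:
    o,d=ray(S,uv);t=((c-o)@Rc[:,2])/(d@Rc[:,2]);print((Rc.T@(o+t*d-c)).round(1))
E
```

```text
(8, array([ 4. , -8.2]), 'angle mod 180', np.float64(106.6), array([ -3., -21.]), array([17., 14.]))
[ 1.4 -1.  -0. ]
[-9.4 27.6 -0. ]
```

```bash

python3 -m jog '[[0,-0.004,0,8,90],[0,-0.004,0,16,90],[0,-0.004,0,16,0],[0,-0.004,0,16,0],[0,-0.004,0,16,0],[0,-0.004,0,8,0],[0,-0.004,0,0,0],[0,-0.004,0,-8,0]]' 30|grep -v ft
python3 -m jog '[[0,0,0,-8,0],[0,0,0,-16,0],[0,0,0,-24,0],[0,0,0,-32,0],[0,0,0,-40,0],[0,0,0,-48,0]]'
python3 -m jog '[[0,0,-0.001,0,90],[0,0,-0.001,0,90],[0,-0.001,-0.001,8,90],[0,-0.001,-0.001,16,90],[0,-0.001,-0.001,24,90],[0,-0.001,-0.001,32,90],[0,-0.001,-0.001,40,90],[0,-0.001,-0.001,48,90]]'|grep pos
python3 -m jog '[[0,-0.001,0,8,90],[0,-0.001,0,16,90],[0,-0.001,0,24,90],[0,-0.001,0,24,0],[0,-0.001,0,24,0],[0,-0.001,0,24,0],[0,-0.001,0,16,0],[0,-0.001,0,8,0]]'|grep -v ft
python3 -m jog '[[0,0,0,-8,0],[0,0,0,-16,0],[0,0,0,-24,0],[0,0,0,-32,0],[0,0,0,-40,0],[0,0,0,-48,0],[0,0,0,-56,0]]'
python3 -m jog '[[0,0,-0.001,0,90],[0,0,-0.001,0,90],[0,-0.001,-0.001,8,90],[0,-0.001,-0.001,16,90],[0,-0.001,-0.001,24,90],[0,-0.001,-0.001,32,90],[0,-0.001,-0.001,40,90],[0,-0.001,-0.001,48,90]]'|grep pos
python3 g.py 627 16.5 184 50; python3 - <<'E'
from h import *
S=r.snapshot("side");save(S,"n.png",(185,115,265,215),5)
E
```

```text
time: 13.75
tool_pos: [631.1, 14.6, 183.2]
tcp_rot: [177.8, 0.1, 75.7]
finger_gap: 56.2
time: 14.35
tool_pos: [633.1, 12.2, 186.8]
tcp_rot: [178.5, 2.1, 124.1]
ft_force: [-0.2, -10.7, 17.2]
finger_gap: 52.6
tool_pos: [631.7, 12.0, 186.8]
time: 15.95
tool_pos: [631.8, 12.0, 188.5]
tcp_rot: [177.3, -0.1, 68.3]
finger_gap: 56.2
time: 16.65
tool_pos: [633.3, 13.0, 189.8]
tcp_rot: [178.2, 2.3, 124.8]
ft_force: [8.7, 8.2, 0.9]
finger_gap: 53.4
tool_pos: [632.0, 12.4, 190.2]
t17.45 pos [632.   12.4 190.2] rot [177.19   0.18  76.48] J [ -3.  12.  87.  -1.  78. -80.] F [ 0.1  0.3 -0.1] gap 77.0
shift [ 0.0029 -0.0059  0.0062] turn 26.5
```

View pics/n.png

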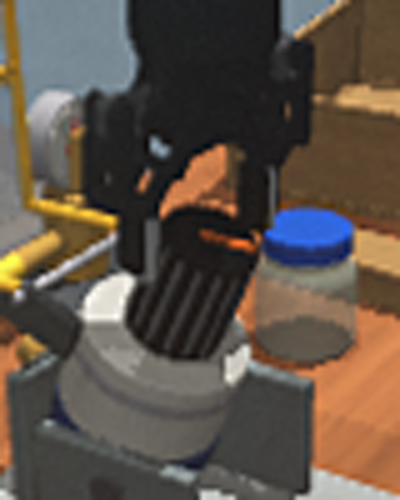

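```bash

python3 -m jog '[[0.001,-0.005,0.006,8,90],[0.001,-0.005,0.006,16,90],[0.001,-0.005,0.006,24,90],[0.001,-0.005,0.006,24,0],[0.001,-0.005,0.006,24,0],[0.001,-0.005,0.006,24,0],[0.001,-0.005,0.006,16,0],[0.001,-0.005,0.006,8,0]]' 30|grep -v ft
python3 -m jog '[[0,0,0,-8,0],[0,0,0,-16,0],[0,0,0,-24,0],[0,0,0,-32,0],[0,0,0,-40,0],[0,0,0,-48,0],[0,0,0,-56,0]]'
python3 -m jog '[[0,0,0,0,90],[0,0,0,0,90],[0,-0.001,0.001,8,90],[0,-0.001,0.001,16,90],[0,-0.001,0.001,24,90],[0,-0.001,0.001,32,90],[0,-0.001,0.001,40,90],[0,-0.001,0.001,48,90]]'|grep pos
python3 -m jog '[[0,-0.001,0,8,90],[0,-0.001,0,16,90],[0,-0.001,0,24,90],[0,-0.001,0,24,0],[0,-0.001,0,24,0],[0,-0.001,0,24,0],[0,-0.001,0,16,0],[0,-0.001,0,8,0]]'|grep -v ft
python3 -m jog '[[0,0,0,-8,0],[0,0,0,-16,0],[0,0,0,-24,0],[0,0,0,-32,0],[0,0,0,-40,0],[0,0,0,-48,0],[0,0,0,-56,0]]'
python3 -m jog '[[0,0,0,0,90],[0,0,0,0,90],[0,-0.001,0.001,8,90],[0,-0.001,0.001,16,90],[0,-0.001,0.001,24,90],[0,-0.001,0.001,32,90],[0,-0.001,0.001,40,90],[0,-0.001,0.001,48,90]]'|grep pos
python3 -m jog '[[0,-0.001,0,8,90],[0,-0.001,0,16,90],[0,-0.001,0,24,90],[0,-0.001,0,24,0],[0,-0.001,0,24,0],[0,-0.001,0,24,0],[0,-0.001,0,16,0],[0,-0.001,0,8,0]]'|grep -v ft
python3 -m jog '[[0,0,0,-8,0],[0,0,0,-16,0],[0,0,0,-24,0],[0,0,0,-32,0],[0,0,0,-40,0],[0,0,0,-48,0],[0,0,0,-56,0]]'
python3 -m jog '[[0,0,0,0,90],[0,0,0,0,90],[0,-0.001,0.001,8,90],[0,-0.001,0.001,16,90],[0,-0.001,0.001,24,90],[0,-0.001,0.001,32,90],[0,-0.001,0.001,40,90],[0,-0.001,0.001,48,90]]'|grep pos
python3 g.py 625 16.5 188 50; python3 - <<'E'
from h import *
S=r.snapshot("side");save(S,"o.png",(185,115,265,215),5)
E
```

```text
time: 18.3
tool_pos: [629.4, 13.6, 186.5]
tcp_rot: [176.9, -0.2, 68.6]
finger_gap: 57.0
time: 19.0
tool_pos: [631.3, 11.7, 190.0]
tcp_rot: [177.9, 2.8, 125.2]
ft_force: [4.8, -0.7, 4.2]
finger_gap: 53.4
tool_pos: [630.1, 11.3, 188.2]
time: 20.6
tool_pos: [630.9, 11.5, 190.3]
tcp_rot: [176.4, -0.2, 69.5]
finger_gap: 56.4
time: 21.3
tool_pos: [632.9, 12.4, 192.3]
tcp_rot: [177.6, 3.1, 126.0]
ft_force: [3.3, 4.3, 8.6]
finger_gap: 53.0
tool_pos: [631.6, 11.7, 190.5]
time: 22.9
tool_pos: [631.9, 11.3, 191.6]
tcp_rot: [176.0, -0.3, 70.1]
finger_gap: 56.2
time: 23.6
tool_pos: [632.2, 11.8, 193.4]
tcp_rot: [177.4, 3.2, 126.4]
ft_force: [-2.0, 2.6, 11.2]
finger_gap: 53.1
tool_pos: [630.9, 10.9, 191.5]
t24.40 pos [630.9  10.9 191.5] rot [175.98   0.26  78.03] J [ -3.  11.  88.  -1.  77. -81.] F [-0.1  0.  -0.6] gap 76.4
shift [ 0.0043 -0.007   0.0035] turn 28.0
```

View pics/o.png

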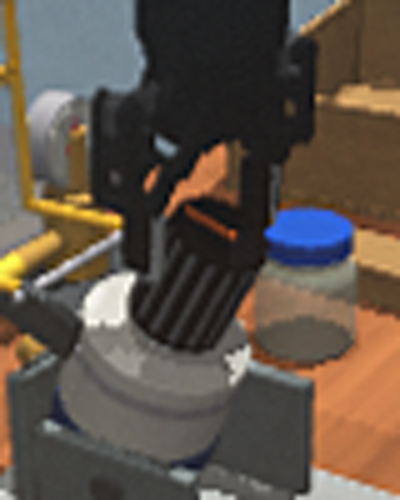

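```bash

python3 -m jog '[[0.003,-0.006,0.001,8,90],[0.003,-0.006,0.001,16,90],[0.003,-0.006,0.001,24,90],[0.003,-0.006,0.001,24,0],[0.003,-0.006,0.001,24,0],[0.003,-0.006,0.001,24,0],[0.003,-0.006,0.001,24,0],[0.003,-0.006,0.001,16,0]]' 45|grep -v ft
python3 -m jog '[[0,0,0,-8,0],[0,0,0,-16,0],[0,0,0,-24,0],[0,0,0,-32,0],[0,0,0,-40,0],[0,0,0,-48,0],[0,0,0,-56,0],[0,0,0,-64,0]]'
python3 -m jog '[[0,0,0,0,90],[0,0,0,0,90],[0,-0.001,0.001,8,90],[0,-0.001,0.001,16,90],[0,-0.001,0.001,24,90],[0,-0.001,0.001,32,90],[0,-0.001,0.001,40,90],[0,-0.001,0.001,48,90]]'|grep pos
python3 -m jog '[[0,-0.001,0,8,90],[0,-0.001,0,16,90],[0,-0.001,0,24,90],[0,-0.001,0,24,0],[0,-0.001,0,24,0],[0,-0.001,0,24,0],[0,-0.001,0,24,0],[0,-0.001,0,16,0]]'|grep -v ft
python3 -m jog '[[0,0,0,-8,0],[0,0,0,-16,0],[0,0,0,-24,0],[0,0,0,-32,0],[0,0,0,-40,0],[0,0,0,-48,0],[0,0,0,-56,0],[0,0,0,-64,0]]'
python3 -m jog '[[0,0,0,0,90],[0,0,0,0,90],[0,-0.001,0.001,8,90],[0,-0.001,0.001,16,90],[0,-0.001,0.001,24,90],[0,-0.001,0.001,32,90],[0,-0.001,0.001,40,90],[0,-0.001,0.001,48,90]]'|grep pos
python3 -m jog '[[0,-0.001,0,8,90],[0,-0.001,0,16,90],[0,-0.001,0,24,90],[0,-0.001,0,24,0],[0,-0.001,0,24,0],[0,-0.001,0,24,0],[0,-0.001,0,24,0],[0,-0.001,0,16,0]]'|grep -v ft
python3 -m jog '[[0,0,0,-8,0],[0,0,0,-16,0],[0,0,0,-24,0],[0,0,0,-32,0],[0,0,0,-40,0],[0,0,0,-48,0],[0,0,0,-56,0],[0,0,0,-64,0]]'
python3 -m jog '[[0,0,0,0,90],[0,0,0,0,90],[0,-0.001,0.001,8,90],[0,-0.001,0.001,16,90],[0,-0.001,0.001,24,90],[0,-0.001,0.001,32,90],[0,-0.001,0.001,40,90],[0,-0.001,0.001,48,90]]'|grep pos
python3 g.py 625 16.5 190 50; python3 - <<'E'
from m import *
S=r.snapshot("side")
im=S["image"];hsv=cv2.cvtColor(im[135:190,205:250],cv2.COLOR_RGB2HSV)
m=((hsv[...,0]<12)&(hsv[...,1]>170)&(hsv[...,2]>110))
for rise in(0,14):
    c=sh+Rc[:,2]*(64+rise);print("pred centre",proj(S,c)[0])
ys,xs=np.nonzero(m);print(len(xs),list(zip(xs+205,ys+135)))
E
```

```text
time: 25.25
tool_pos: [625.3, 14.2, 190.1]
tcp_rot: [176.1, -0.8, 61.7]
finger_gap: 57.3
time: 26.05
tool_pos: [627.6, 10.1, 195.5]
tcp_rot: [177.5, 3.7, 125.8]
ft_force: [-6.5, -19.5, 22.8]
finger_gap: 52.7
tool_pos: [626.4, 10.2, 193.3]
time: 27.65
tool_pos: [626.1, 11.2, 194.1]
tcp_rot: [175.6, -0.7, 61.9]
finger_gap: 56.8
time: 28.45
tool_pos: [627.6, 9.6, 196.9]
tcp_rot: [177.3, 4.0, 126.2]
ft_force: [0.3, -9.7, 11.5]
finger_gap: 52.6
tool_pos: [626.4, 9.5, 194.8]
time: 30.05
tool_pos: [627.9, 11.1, 197.0]
tcp_rot: [175.1, -0.9, 62.4]
finger_gap: 55.4
time: 30.85
tool_pos: [629.2, 9.1, 201.3]
tcp_rot: [177.0, 4.4, 126.7]
ft_force: [-10.7, -11.9, 23.0]
finger_gap: 52.6
tool_pos: [628.0, 9.0, 199.1]
t31.65 pos [628.    9.  199.1] rot [174.82   0.64  78.49] J [ -3.   9.  89.  -1.  77. -81.] F [-0.6  0.1  0.4] gap 76.7
shift [ 0.0068 -0.0044  0.0091] turn 28.5
pred centre [226.7832499  162.45306922]
pred centre [228.43488845 158.35555852]
18 [(np.int64(227), np.int64(157)), (np.int64(228), np.int64(158)), (np.int64(229), np.int64(159)), (np.int64(229), np.int64(160)), (np.int64(230), np.int64(160)), (np.int64(230), np.int64(161)), (np.int64(231), np.int64(162)), (np.int64(232), np.int64(162)), (np.int64(232), np.int64(163)), (np.int64(233), np.int64(163)), (np.int64(233), np.int64(164)), (np.int64(236), np.int64(186)), (np.int64(237), np.int64(186)), (np.int64(238), np.int64(187)), (np.int64(239), np.int64(187)), (np.int64(242), np.int64(188)), (np.int64(243), np.int64(188)), (np.int64(244), np.int64(188))]
```

```bash

python3 -m jog '[[0.005,-0.005,0.007,8,90],[0.005,-0.005,0.007,16,90],[0.005,-0.005,0.007,24,90],[0.005,-0.005,0.007,24,0],[0.005,-0.005,0.007,24,0],[0.005,-0.005,0.007,24,0],[0.005,-0.005,0.007,24,0],[0.005,-0.005,0.007,16,0]]' 45|grep -v ft
python3 -m jog '[[0,0,0,-8,0],[0,0,0,-16,0],[0,0,0,-24,0],[0,0,0,-32,0],[0,0,0,-40,0],[0,0,0,-48,0],[0,0,0,-56,0],[0,0,0,-64,0]]'
python3 -m jog '[[0,0,0,0,90],[0,0,0,0,90],[0,-0.001,0.003,8,90],[0,-0.001,0.003,16,90],[0,-0.001,0.003,24,90],[0,-0.001,0.003,32,90],[0,-0.001,0.003,38,90]]'|grep pos
python3 g.py 625 14 192 88;python3 - <<'E'
from m import *
S=r.snapshot("side")
im=S["image"];hsv=cv2.cvtColor(im[135:180,205:250],cv2.COLOR_RGB2HSV)
m=((hsv[...,0]<12)&(hsv[...,1]>170)&(hsv[...,2]>110))
ys,xs=np.nonzero(m);print([(int(a),int(b)) for a,b in zip(xs+205,ys+135)])
E
```

```text
time: 32.5
tool_pos: [625.1, 14.4, 192.2]
tcp_rot: [174.8, -0.8, 62.2]
finger_gap: 57.0
time: 33.3
tool_pos: [626.9, 10.1, 195.3]
tcp_rot: [177.0, 4.8, 126.3]
ft_force: [2.2, -18.7, 13.1]
finger_gap: 52.8
tool_pos: [625.6, 9.7, 191.1]
t34.00 pos [625.6   9.7 191.1] rot [174.77   1.92  88.01] J [ -3.   9.  90.  -2.  75. -90.] F [-0.5  0.2 -0.1] gap 76.7
shift [ 0.0042 -0.0007 -0.0009] turn 0.0
[(228, 159), (229, 159), (230, 159), (232, 160), (233, 160), (234, 160), (235, 160), (236, 160), (234, 161), (235, 161), (236, 161), (237, 161), (236, 162), (237, 162)]
```

```bash

python3 -m jog '[[0.004,0,0.001,0,90],[0.004,0,0.001,0,0],[0.004,0,0.001,0,0],[0.004,0,0.001,0,0],[0.004,0,0.001,0,0],[0.004,-0.003,-0.009,0,0],[0.004,-0.005,-0.015,0,0],[0.004,-0.005,-0.015,0,0]]' 45
python3 -m jog '[[0,-0.003,-0.009,0,0],[0,-0.005,-0.017,0,0],[0,-0.008,-0.026,0,0],[0,-0.010,-0.034,0,0],[0,-0.013,-0.042,0,0],[0,-0.015,-0.048,0,0]]'
python3 g.py 495 -328 150 88; python3 - <<'E'
from h import *
S=r.snapshot("side");save(S,"p.png",(165,85,345,225),4)
E
```

```text
time: 34.85
tool_pos: [619.8, 14.3, 206.7]
tcp_rot: [174.7, 1.9, 87.7]
ft_force: [1.0, 0.3, -1.5]
finger_gap: 53.9
time: 35.45
tool_pos: [600.3, 16.7, 254.2]
tcp_rot: [174.6, 1.9, 87.7]
ft_force: [-0.4, -0.7, -1.6]
finger_gap: 53.9
t35.45 pos [600.3  16.7 254.2] rot [174.61   1.92  87.75] J [ -2.   3.  90.  -2.  82. -90.] F [-0.4 -0.7 -1.6] gap 53.9
shift [-0.3486 -0.0917  0.1042] turn -0.3
```

View pics/p.png

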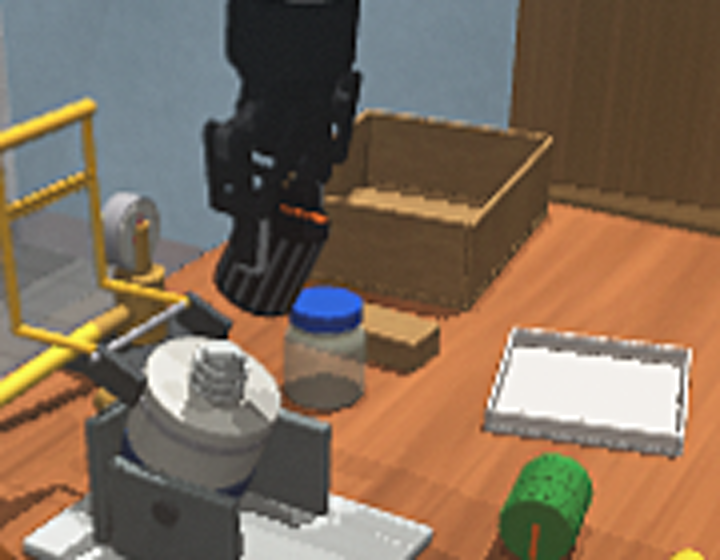

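```bash
cat > g.py <<'E'
import sys
from h import *
from scipy.spatial.transform import Rotation as Ro
t=[float(a) for a in sys.argv[1:4]];s=r.sense();p=s["tool_pos"];R=Ro.from_euler("xyz",s["tcp_rot"],degrees=True)
print("t%.2f"%s["time"],"pos",np.round(p,1),"rot",np.round(s["tcp_rot"],2),"F",np.round(s["ft_force"],1),"gap",round(s["finger_gap"],1))
print("shift",np.round(R.inv().apply(np.array(t)-p)/1e3,4))
E
python3 g.py 474 -326 175;python3 g.py 540 -150 200
```

```text
t35.50 pos [600.5  16.7 255.2] rot [174.55   1.92  87.75] F [ 1.3 -0.3 -0.5] gap 53.5
shift [-0.3446 -0.1212  0.0806]
t35.50 pos [600.5  16.7 255.2] rot [174.55   1.92  87.75] F [ 1.3 -0.3 -0.5] gap 53.5
shift [-0.167  -0.0595  0.0554]
```

```bash

python3 -m jog '[[-0.03,-0.01,0.005,0,0],[-0.07,-0.025,0.015,0,0],[-0.11,-0.04,0.025,0,0],[-0.15,-0.053,0.035,0,0],[-0.19,-0.067,0.045,0,0],[-0.23,-0.081,0.054,0,0],[-0.27,-0.095,0.063,0,0],[-0.31,-0.109,0.072,0,0]]' 45
python3 g.py 474 -326 90;python3 g.py 474 -326 175
```

```text
time: 36.3
tool_pos: [485.7, -293.1, 183.3]
tcp_rot: [174.5, 1.9, 87.8]
ft_force: [0.8, 0.3, -0.7]
finger_gap: 53.9
t36.30 pos [ 485.7 -293.1  183.3] rot [174.53   1.92  87.75] F [ 0.8  0.3 -0.7] gap 53.9
shift [-0.0302 -0.0194  0.093 ]
t36.30 pos [ 485.7 -293.1  183.3] rot [174.53   1.92  87.75] F [ 0.8  0.3 -0.7] gap 53.9
shift [-0.0331 -0.0113  0.0084]
```

```bash

python3 -m jog '[[-0.02,-0.01,0.01,0,0],[-0.031,-0.014,0.025,0,0],[-0.031,-0.016,0.045,0,0],[-0.03,-0.018,0.065,0,0],[-0.03,-0.019,0.083,0,0],[-0.03,-0.0195,0.093,0,0],[-0.03,-0.0195,0.093,0,0]]' 45
python3 g.py 474 -326 70;python3 - <<'E'
from h import *
S=r.snapshot("side");T=r.snapshot("top")
save(S,"q0.png",(250,105,350,215),5);
print([ (d["uv"],d["conf"]) for d in r.pinpoint(S,"tray")][:2],"pred tray",proj(S,[[494.6,-328,0]]))
E
```

```text
time: 37.0
tool_pos: [473.1, -324.4, 87.7]
tcp_rot: [174.7, 1.8, 87.8]
ft_force: [0.1, -0.2, -1.1]
finger_gap: 53.6
t37.00 pos [ 473.1 -324.4   87.7] rot [174.7    1.79  87.79] F [ 0.1 -0.2 -1.1] gap 53.6
shift [-0.001  -0.0007  0.0178]
[([312.3, 185.4], 0.89), ([161.7, 251.5], 0.17)] pred tray [[312.77025952 184.25367217]]
```

View pics/q0.png

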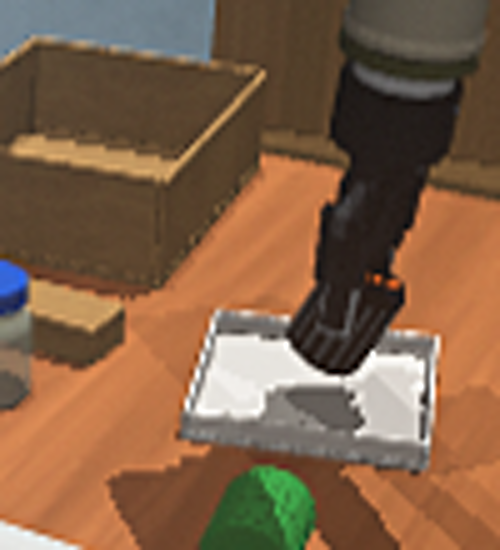

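The cap is held tilted above the tray at crop (345,330), with its shadow on the tray floor and the tray walls clear. Next I lower it until the rim touches.

```bash

python3 -m jog '[[-0.001,0,0.008,0,0],[-0.001,0,0.014,0,0],[-0.001,0,0.020,0,0],[-0.001,0,0.020,0,0]]' 30|grep -v rot
python3 -m jog '[[0,0,0.002,0,0],[0,0,0.003,0,0]]' |grep -v rot
python3 -m jog '[[0,0,0.002,0,0],[0,0,0.003,0,0]]' |grep -v rot
python3 g.py 494 -326 55
```

```text
time: 37.55
tool_pos: [475.8, -327.2, 69.7]
ft_force: [-0.1, -0.6, -3.3]
finger_gap: 53.9
time: 37.75
tool_pos: [475.9, -327.2, 66.4]
ft_force: [0.1, -0.0, -0.9]
finger_gap: 53.3
time: 37.95
tool_pos: [476.2, -327.3, 63.2]
ft_force: [-0.3, 0.2, -1.5]
finger_gap: 53.7
t37.95 pos [ 476.2 -327.3   63.2] rot [174.59   1.88  87.77] F [-0.3  0.2 -1.5] gap 53.7
shift [0.0022 0.0169 0.0098]
```

```bash

python3 -m jog '[[0,0,0.0015,0,0],[0,0,0.002,0,0]]' 25|grep -v rot
python3 -m jog '[[0,0,0.0015,0,0],[0,0,0.002,0,0]]' |grep -v rot
python3 -m jog '[[0,0,0.0015,0,0],[0,0,0.002,0,0]]' |grep -v rot
python3 g.py 494 -327 54
```

```text
time: 38.15
tool_pos: [476.8, -327.5, 61.6]
ft_force: [-0.1, 0.7, 3.3]
finger_gap: 53.7
time: 38.35
tool_pos: [478.1, -328.0, 61.2]
ft_force: [-0.6, 3.9, 10.9]
finger_gap: 53.7
time: 38.55
tool_pos: [479.6, -329.0, 61.0]
ft_force: [-1.4, 2.2, 8.9]
finger_gap: 53.6
t38.55 pos [ 479.6 -329.    61. ] rot [174.25   2.06  87.76] F [-1.4  2.2  8.9] gap 53.6
shift [0.0028 0.0135 0.0083]
```

```bash

python3 -m jog '[[0,0.003,0.001,0,0],[0,0.006,0.002,0,0],[0,0.009,0.0035,0,0],[0,0.012,0.005,0,0],[0,0.014,0.006,0,0],[0,0.016,0.0075,0,0],[0,0.016,0.0075,0,0]]' 20
python3 g.py 497 -327 53; python3 - <<'E'
from h import *
S=r.snapshot("side");save(S,"r0.png",(270,125,340,205),7)
E
```

```text
time: 39.25
tool_pos: [497.0, -330.1, 55.6]
tcp_rot: [174.2, 2.1, 87.8]
ft_force: [-0.5, 0.1, 5.8]
finger_gap: 53.7
t39.25 pos [ 497.  -330.1   55.6] rot [174.2    2.09  87.77] F [-0.5  0.1  5.8] gap 53.7
shift [ 0.0032 -0.0004  0.0025]
```

```bash

python3 -m jog '[[0,0,0,0,75],[0,0,0,0,80],[0,0,0,0,85],[0,0,0,0,85],[0,0,-0.005,0,85],[0,0,-0.015,0,85],[0,0,-0.03,0,85],[0,0,-0.05,0,85]]'
python3 -m jog '[[0,0,-0.03,0,85],[0,0,-0.07,0,85],[0,0,-0.12,0,85],[0,-0.05,-0.15,0,85],[0,-0.1,-0.15,0,85],[0,-0.15,-0.15,0,85],[0,-0.15,-0.15,0,85]]'
python3 - <<'E'
from h import *
S=r.snapshot("side");T=r.snapshot("top")
# dark blob near the tray in top and side
for s,n,b in((T,"T",(335,190,385,240)),(S,"S",(280,130,345,200))):
    q=(s["image"].max(2)<60).astype(np.uint8);m=np.zeros_like(q);m[b[1]:b[3],b[0]:b[2]]=q[b[1]:b[3],b[0]:b[2]]
    k,l,st,ce=cv2.connectedComponentsWithStats(m);i=1+np.argsort(-st[1:,4])[:3];print(n,[(st[j].tolist(),ce[j].round(1).tolist()) for j in i])
    for z,lab in((5,"rim"),(69,"top")):
        th=np.linspace(0,6.28,40);P=proj(s,[[497+27*np.cos(t),-329+27*np.sin(t),z] for t in th]);print(n,lab,P.min(0).round(1),P.max(0).round(1))
    for l in("cap","cap_grip","guard_bar"):print(n,l,[(np.round(d["uv"],1).tolist(),round(d["conf"],2)) for d in r.pinpoint(s,l)][:4])
    print("pred cap",proj(s,[[497,-329,5],[497,-329,54]]).round(1).tolist())
E
```

```text
time: 40.1
tool_pos: [491.7, -327.9, 106.4]
tcp_rot: [174.2, 2.1, 87.8]
ft_force: [-0.5, -0.3, -0.0]
finger_gap: 72.5
time: 40.8
tool_pos: [323.8, -316.0, 240.9]
tcp_rot: [174.3, 2.1, 87.7]
ft_force: [0.8, 0.0, 0.5]
finger_gap: 72.9
T [([349, 202, 22, 17, 278], [359.2, 209.8])]
T rim [347.4 203.1] [364.1 220. ]
T top [353.4 202.5] [371.1 220.5]
T cap [([216.2, 243.9], 0.97), ([298.8, 224.7], 0.69), ([357.6, 211.0], 0.57)]
T cap_grip [([279.1, 226.9], 0.79), ([213.9, 226.7], 0.74), ([362.7, 211.8], 0.69)]
T guard_bar [([255.0, 88.9], 0.83), ([355.2, 212.9], 0.35), ([250.5, 173.8], 0.18)]
pred cap [[355.7, 211.6], [360.7, 211.5]]
S [([303, 163, 18, 23, 253], [311.4, 174.2])]
S rim [304.5 179. ] [320.3 186.5]
S top [306.3 162.4] [322.5 169.5]
S cap [([284.8, 259.2], 0.96), ([309.3, 180.3], 0.85), ([305.2, 206.8], 0.61)]
S cap_grip [([300.9, 213.9], 0.87), ([265.5, 256.8], 0.7)]
S guard_bar [([176.1, 115.0], 0.82), ([204.6, 162.0], 0.48)]
pred cap [[312.4, 182.7], [313.9, 169.9]]
```

```bash
python3 - <<'E'
from h import *
print(r.sense()["ft_force"]); print(r.hand_in())
E
```

```text
[-0.0008641   0.55250113  0.25001374]
the job is handed in; nothing more can be done
None
```

I opened the guard, unscrewed the cap, and stood it rim down in the white tray. I handed the job in just after 40.9 s; no verdict came back.

- **Guard:** I gripped its bar, swung it up and over, and let it go. The bar was last seen at (176,115) in the side view, against (177,116) predicted for fully open at 2.0 rad.
- **Cap:** It took ten regrasped turning strokes. The orange mark put the total at about 1.58 turns. I then gripped it along the canister's y and lifted it about 60 mm, and a picture showed it clear of the neck.
- **Placing:** The cap's tilted rim touched the tray floor at the expected height, with at most about 11 N of contact force. I rolled it upright about that edge, then opened the jaws and backed away.

**Last checks:** The cap's outline in both cameras matches an upright cap within about 2 pixels. That puts its centre within about 5 mm of the tray centre along each side.

- **Not confirmed by eye:** The 12-picture limit blocked one more view, so the final upright pose was checked by numbers only.
- **Tool tilt:** The tool drifted about 6° from vertical during the job, with no visible effect.
- **Bystanders:** I saw no contact with them, but did not measure their positions again.

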